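# Clamp a test coupon with the swing strap and cam lever

## Robot

A 6-joint arm with a two-finger parallel gripper is mounted at the origin on the work surface. World frame = base frame: x ahead of the robot, y to its left, z up, the work surface at z = 0. Lengths are in m, angles in rad, forces in N, time in s.
With the tool pointing down it reaches from about 0.35 to 0.725 m from the base axis. Payload 4.3 kg.
Tool frame: the origin (TCP) lies at the very end of the fingers, on their centre line; the grasp point (between the pads) lies 19 mm behind it; z points along the fingers, y is the line along which they close (so a half turn about z gives the same grasp; the last joint's range is limited). The gripper opens to 85 mm and grips with 20 to 120 N. Pads are 22 mm wide; open, the fingers measure 114 mm over their backs; the gripper's body (76 mm by 85 mm) begins 54 mm behind the grasp point. The pads swing forward as they close: fully open they stand 13 mm farther back than shut.
Start: joints at [-1.318, 0.377, 0.081, 1.274, 0, 1.46], TCP at [0.204, -0.538, 0.231] pointing down, gripper open.
Joint ranges: [-2.72, 2.72], [-0.84, 1.66], [-1.02, 1.22], [-1.77, 2.12], [-1.37, 1.28], [-3.14, 3.14]. Speed limits (rad/s): [2.57, 2.57, 3.14, 3.14, 3.14, 3.14].

## Interface

Orientations are given as a unit quaternion [w, x, y, z].
In Python, from bench import bot gives the robot as it stands. Calls block until the motion is done:
- bot.reach(position, orientation): joint-space move of the TCP to a pose.
- bot.movel(position, frame=None, velocity=0.15): straight line of the TCP; frame=None keeps the orientation; velocity is the mean speed in m/s.
- bot.move_j(angles): joint-space move.
- bot.move_gripper(opening, f_grip=None): finger opening in m; f_grip is the grip in N (None keeps the last); returns when the fingers have stopped.
- bot.wait(seconds).
- bot.solve_ik(position, orientation): joint angles nearest the present ones, or None.
- bot.capture(name): name is "side" or "top" or "wrist"; returns (picture, depth): 400x640x3 uint8, red, green, blue; 400x640 float32, m along the optical axis (not along the pixel's ray), 0 where there is no reading.
- bot.calibration(name): a dict with "camera_matrix" (3x3 intrinsics, pixels), "k1" (the pictures are not rectified: a ray, as slopes to the right and down, at radius r is drawn at 1 + k1 r^2 times it, then the intrinsics apply), "origin" and "orientation" of the camera in the world. Camera axes: x right, y down, z forward; pixel columns grow to the right and rows downward; lengths in m; the calibration is good to about 2 mm. A picture is of the moment at which its call begins: read the wrist's pose just before it. calibration takes no time and is no camera call; for the wrist camera it gives the pose at the moment of the call.
A pose or a line that the arm cannot do raises bot.Unreachable and nothing moves.
- bot.job_done(): hands the job in; it is judged then, once.
Readings, each from a call of its own:
- bot.get_clock(): time.
- bot.get_qpos(): joint angles.
- bot.get_joint_velocities(): joint speeds.
- bot.get_tau(): joint torques, N m.
- bot.get_eef_pos(): TCP position.
- bot.get_eef_rot(): TCP orientation.
- bot.get_ft_force(): force on the tool from outside, world axes, zero at the start.
- bot.get_wrist_torque(): the same for the moment, N m.
- bot.get_opening(): finger opening in m.
- bot.get_grasp_force(): force on a finger pad.
Only numpy, scipy, OpenCV 4.12 (cv2) and the standard library are available. Lean on these libraries where they do the work, as an engineer would, in place of code of your own. Each camera call takes 0.05 s, during which the arm holds its last target. There are 200 camera calls.

## Task

Clamp the copper-coloured test coupon in its fixture: with the outside of a finger swing the aluminium clamp strap over the coupon until it rests against its stop, and only then push the red cam lever fully down so that the pad presses on the coupon. Only push: pick nothing up, and leave the coupon in its nest and everything else on the bench where it is.

Things in the scene. Friction and masses are not known exactly. Their poses are not given: they have to be found in the camera images.
- fixture: Fixed clamp fixture: aluminium base plate 190 x 180 x 12 mm (x, y, z), blue plate on it (top at 22 mm), central steel nest block 50 x 46 mm (top at 40 mm, two guides along x to 46 mm). Origin: centre of the underside, on the table; z up, x along the coupon, roughly away from the robot (yaw within 0.5 rad). The strap's vertical pivot axis is at x = 0, y = +60 mm, on a dark post of 28 mm diameter.
- strap (a joint): Swing of the clamp strap about its upright pivot, rad. 0 = closed: across the coupon, against its stop, pointing from the pivot along the fixture's -y. It grows as the strap opens towards the fixture's -x (robot side): at a the strap points along (-sin a, -cos a) in the fixture's x, y. Range 0 to 1.7; starts at 0.8 to 1.35. Friction 0.12 N m: it stays where left.
- strap_end (a point): Centre of the black end cap on the strap's free end, 111 mm from the pivot axis, 63 mm above the table. The cap is 26 mm along the strap, 28 mm across and 26 mm high (50 to 76 mm above the table); push on its side.
- strap_pivot (a point): Point on the strap's pivot axis at mid thickness, 64 mm above the table. The strap is an aluminium bar 24 mm wide, its underside 58 mm and its top 70 mm above the table, reaching 124 mm from this axis.
- stop_pin (a point): Top of the brass stop pin (10 mm diameter), fixed on the fixture at x = +18, y = -36 mm, 72 mm above the table. The closed strap rests against it.
- cam_lever (a joint): Cam lever on the strap, rad: 0 = raised (66 deg up from level, leaning towards the pivot), 1.15 = fully down, level, along the strap, pointing to the pivot. Starts at 0 to 0.2, stays where left. Push it from the strap's cap-end side, over and down towards the pivot; at the grip this takes about 3 to 5 N. Near the end it lowers the pad on to the coupon: about 7 N there when fully down.
- lever_grip (a point): Point on the centre line of the red grip of the cam lever, 78 mm from its hinge. The grip is 45 mm long (50 to 95 mm from the hinge), 20 mm wide, 14 mm thick. Raised, this point is up to 155 mm above the table; fully down, 84 mm (the grip's top face then 91 mm).
- lever_hinge (a point): Middle of the cam lever's level hinge axis, on the strap 60 mm from the pivot, 84 mm above the table, between two dark ears 22 mm along the strap and reaching 92 mm above the table.
- clamp_pad: Black rubber pad of 20 mm diameter under the strap, 60 mm from the pivot (straight below the lever's hinge). Its underside is 53 mm above the table with the lever raised, 5 mm above the coupon; origin 3 mm above its underside.
- coupon: Loose copper-coloured flat dog-bone test coupon, 116 x 25 x 8 mm, 0.12 kg, lying along the fixture's x in the nest between the two guides, its top 48 mm above the table. Origin: centre of its underside.
- cap_screw: Bystander: dark steel screw standing head down on the base plate, 20 mm diameter, 42 mm high. Origin: centre of its underside.
- bushing: Bystander: brass tube standing on the base plate, 28 mm diameter, 26 mm high. Origin: centre of its underside.
- screwdriver: Bystander: screwdriver lying on the bench. Origin: centre of its underside.
- cleaner: Bystander: blue bottle, 56 mm diameter, 110 mm high, standing on the bench. Origin: centre of its underside.
- weight: Bystander: steel knobbed weight, 50 mm diameter, 70 mm high, on the bench. Origin: centre of its underside.
- spare_coupon: Bystander: aluminium dog-bone coupon, 116 x 25 x 8 mm, lying on the bench. Origin: centre of its underside.
- thumb_knob: Bystander: black knob with a stud, 40 mm diameter, 45 mm high, on the bench. Origin: centre of its underside.
Mind the look-alikes: they are no part of the job. Of the things like the coupon, leave any that is purple, turquoise or yellow; of the rest the larger one is meant.

How it is judged:
On the way, in this order (a step that is already met when the one before it is completed fails the run):
1. the strap is swung over the coupon against its stop, the lever still up (value of joint strap below 0.05 rad and value of joint cam_lever below 0.6 rad), for 0.2 s.
2. the cam lever is pushed fully down and the pad presses on the coupon (value of joint cam_lever above 1.08 rad and value of joint strap below 0.05 rad and contact force between clamp_pad and coupon above 3 N), for 0.2 s.
At the end, for the whole second after the job is handed in: The strap lies across the coupon within 0.05 rad of its stop, the cam lever is within 0.07 rad of fully down, the pad presses the coupon with more than 3 N, the coupon is within 8 mm of where it lay, and no bystander is more than 25 mm from where it was (all of step 2 and distance of coupon from where it was at the start of the episode below 0.008 m and linear speed of coupon below 0.02 m/s and distance of each of cap_screw, bushing, screwdriver, cleaner, weight, spare_coupon, thumb_knob from where it was at the start of the episode below 0.025 m); the robot touches nothing.
It fails at once if the cam lever is pushed down before the strap is over the coupon (value of joint cam_lever above 0.6 rad and value of joint strap above 0.1 rad).
It fails at once if the coupon is lifted or pushed out of its place (distance of coupon from where it was at the start of the episode above 0.01 m).
It fails at once if a bystander is picked up, knocked or shifted (distance of any of cap_screw, bushing, screwdriver, cleaner, weight, spare_coupon, thumb_knob from where it was at the start of the episode above 0.025 m).
It also fails if it takes over 51 s, if anything falls off the work surface, if the arm or the gripper's body presses on something with over 40 N, if the wrist force passes 120 N, or if a joint passes its speed limit or range.

## Working session

There is one attempt and no reset: what is moved stays moved. The work goes in short steps, each a Python script; the robot and the scene stay as the last script left them, time stands still between calls to the robot, and variables do not carry over. Pictures are saved under pics/ and viewed, at most 10 in all, crops included, and the job is handed in when it is done.

```bash
ls; mkdir -p pics; cat > h.py <<'E'
import numpy as np, cv2
from bench import bot
from scipy.spatial.transform import Rotation as R
def rot(q): return R.from_quat([q[1],q[2],q[3],q[0]]).as_matrix()
def rays(c,uv):
    K=np.array(c["camera_matrix"]);D=np.array([c["k1"],0,0,0,0.])
    n=cv2.undistortPoints(np.array(uv,float).reshape(-1,1,2),K,D).reshape(-1,2)
    return np.c_[n,np.ones(len(n))]
def pts(c,uv,d):  # with depth
    return (rays(c,uv)*np.array(d).reshape(-1,1))@rot(c["orientation"]).T+c["origin"]
def plane(c,uv,z):
    r=rays(c,uv)@rot(c["orientation"]).T; o=np.array(c["origin"])
    return o+r*((z-o[2])/r[:,2])[:,None]
E
python3 - <<'E'
from h import *
for n in("top","side"):
    p,d=bot.capture(n);c=bot.calibration(n);np.savez(n+"0.npz",p=p,d=d);cv2.imwrite(f"pics/{n}0.png",p[:,:,::-1]);print(n,c)
print(bot.get_eef_rot(),bot.get_clock())
E
```

```text
pics
top {'camera_matrix': array([[446.99769855,   0.        , 318.09738352],
       [  0.        , 446.99769855, 202.27347179],
       [  0.        ,   0.        ,   1.        ]]), 'k1': -0.08513530527463435, 'origin': array([ 0.43265529, -0.011803  ,  1.20873818]), 'orientation': array([-0.03331876,  0.71363528, -0.69891133,  0.03372684])}
side {'camera_matrix': array([[428.19283824,   0.        , 314.98458781],
       [  0.        , 428.19283824, 204.71332923],
       [  0.        ,   0.        ,   1.        ]]), 'k1': -0.09727524004951123, 'origin': array([0.37130796, 0.86226286, 0.6929032 ]), 'orientation': array([ 0.04924817, -0.07681745,  0.87274938, -0.47956462])}
[-9.14643519e-04  9.83590741e-01  1.80411793e-01 -5.33718408e-05] 0.1
```

View pics/top0.png

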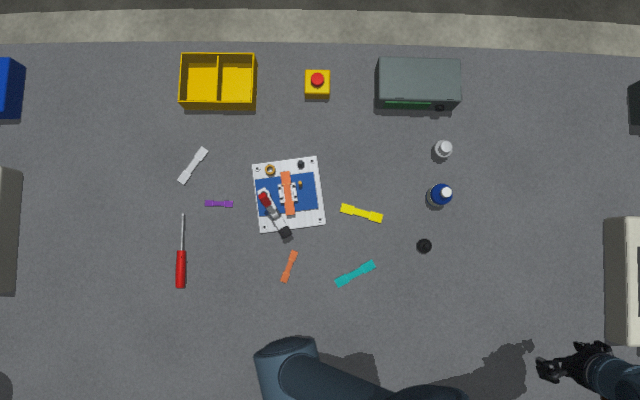

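View pics/side0.png

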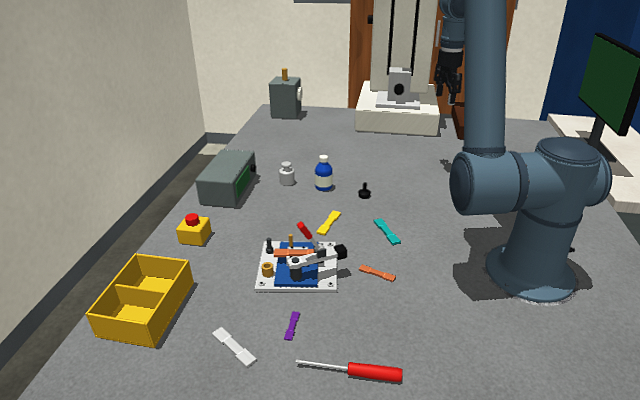

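Top view: copper-coloured candidates are the coupon in the nest (288,192), a smaller orange one at (289,267), purple (219,204), turquoise (355,273), yellow (362,213) and aluminium (193,166). The large orange one in the nest is the one meant. The strap is open, with its cap at about (285,232), and the red grip is near (265,200). I'll check this in a close crop and measure.

```bash
python3 - <<'E'
from h import *
f=np.load("top0.npz");p,d=f["p"],f["d"];c=bot.calibration("top")
cv2.imwrite("pics/crop0.png",cv2.resize(p[145:245,240:340,::-1],None,fx=6,fy=6,interpolation=cv2.INTER_CUBIC))
hsv=cv2.cvtColor(p,cv2.COLOR_RGB2HSV)
win=np.zeros(d.shape,bool);win[145:245,240:340]=1
H,S,V=hsv[...,0],hsv[...,1],hsv[...,2]
def big(m):
    n,l,s,ce=cv2.connectedComponentsWithStats((m&win).astype(np.uint8));i=1+np.argmax(s[1:,4]);return l==i
# coupon
m=big((H>4)&(H<16)&(S>130)&(V>120)); v,u=np.where(m);P=plane(c,np.c_[u,v],.048)
r=cv2.minAreaRect((P[:,:2]*1000).astype(np.float32));print("coupon",len(u),r)
# plate: white+all via convex hull of bright
m=big((S<60)&(V>170)); v,u=np.where(m);P=plane(c,np.c_[u,v],.012)
print("plate",len(u),cv2.minAreaRect((P[:,:2]*1000).astype(np.float32)))
m=big((H>100)&(H<125)&(S>150)); v,u=np.where(m);P=plane(c,np.c_[u,v],.022)
print("blue",len(u),cv2.minAreaRect((P[:,:2]*1000).astype(np.float32)))
m=big(((H<4)|(H>170))&(S>150)&(V>70)); v,u=np.where(m);P=pts(c,np.c_[u,v],d[v,u])
print("red",len(u),u.mean(),v.mean(),P.mean(0),P.min(0),P.max(0))
Z=pts(c,np.c_[np.meshgrid(np.arange(640),np.arange(400))[0].ravel(),np.meshgrid(np.arange(640),np.arange(400))[1].ravel()],d.ravel())[:,2].reshape(d.shape)
m=big((V<70)&(Z>.06)); v,u=np.where(m);P=plane(c,np.c_[u,v],.076)
print("cap",len(u),u.mean(),v.mean(),P.mean(0),cv2.minAreaRect((P[:,:2]*1000).astype(np.float32)),np.median(Z[m]))
E
```

```text
coupon 323 ((566.64990234375, 69.32843780517578), (114.04078674316406, 22.656147003173828), 8.710570335388184)
plate 1622 ((568.1656494140625, 69.46309661865234), (187.92013549804688, 177.84451293945312), 9.056249618530273)
blue 672 ((574.6926879882812, 27.807743072509766), (96.89979553222656, 59.413002014160156), 9.050530433654785)
red 96 264.1145833333333 199.1875 [0.53633297 0.11530761 0.16722262] [ 0.43265529 -0.011803    0.07524012] [0.5612421  0.1350362  1.20873818]
cap 105 284.8857142857143 232.28571428571428 [0.46237228 0.07112917 0.076     ] ((462.3990783691406, 71.17324829101562), (25.226356506347656, 26.40456771850586), 32.21577835083008) 0.0750695257326448
```

View pics/crop0.png

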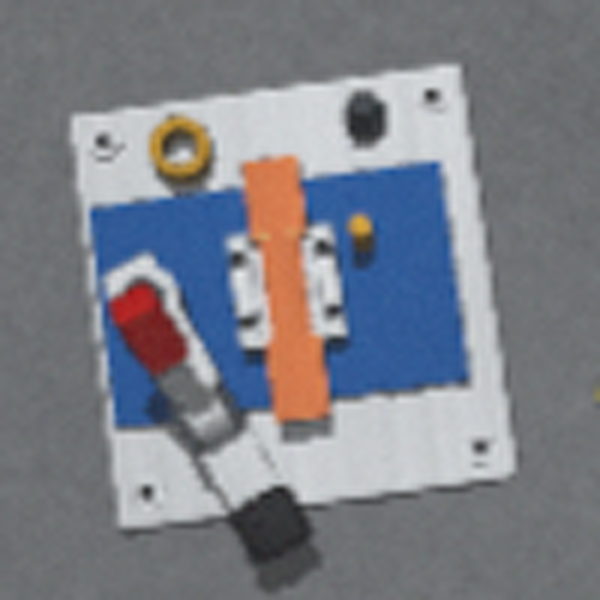

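The crop confirms it: the coupon (285,290 in the crop) is in the nest, the stop pin is at (360,230), the strap runs from the pivot (130,280) to the cap (272,525), and the lever is raised with the grip at (150,325). Fixture centre is about (0.568, 0.0695) with yaw 9.0°, and the strap is at about 1.19 rad. Next I plan the path and approach.

```bash
cat >> h.py <<'E'
F=np.array([.568,.0695,0]); yaw=np.radians(9.0)
RF=R.from_euler("z",yaw).as_matrix()
def W(p): return F+RF@np.array(p,float)
SG=1
def ori(a,s=None):
    s=SG if s is None else s
    y=s*(RF@np.array([-np.cos(a),np.sin(a),0])); z=np.array([0,0,-1.]); x=np.cross(y,z)
    q=R.from_matrix(np.c_[x,y,z]).as_quat(); return np.array([q[3],q[0],q[1],q[2]])
def push(a,off,z=.057,r=.112):
    u=np.array([-np.sin(a),-np.cos(a),0]);t=np.array([-np.cos(a),np.sin(a),0])
    return W(np.array([0,.06,z])+r*u+off*t)
E
python3 - <<'E'
from h import *
for s in(1,-1):
    for a in(1.19,.6,0):
        print(s,a,push(a,.03).round(3),[None if (q:=bot.solve_ik(push(a,.03,z),ori(a,s))) is None else np.round(q,2) for z in(.057,.2)])
E
```

```text
1 1.19 [0.447 0.097 0.057] [array([ 0.08,  0.28, -0.54,  0.75,  0.  , -0.46]), array([ 0.08,  0.15, -0.3 ,  1.12,  0.  , -0.46])]
1 0.6 [0.484 0.04  0.057] [array([-0.05,  0.33, -0.47,  0.77,  0.  , -1.18]), array([-0.05,  0.21, -0.23,  1.13,  0.  , -1.18])]
1 0 [0.547 0.013 0.057] [array([-0.09,  0.44, -0.3 ,  0.83,  0.  , -1.82]), array([-0.09,  0.33, -0.07,  1.17,  0.  , -1.82])]
-1 1.19 [0.447 0.097 0.057] [array([ 0.08,  0.28, -0.54,  0.75,  0.  ,  2.68]), array([ 0.08,  0.15, -0.3 ,  1.12,  0.  ,  2.68])]
-1 0.6 [0.484 0.04  0.057] [array([-0.05,  0.33, -0.47,  0.77,  0.  ,  1.97]), array([-0.05,  0.21, -0.23,  1.13,  0.  ,  1.97])]
-1 0 [0.547 0.013 0.057] [array([-0.09,  0.44, -0.3 ,  0.83,  0.  ,  1.32]), array([-0.09,  0.33, -0.07,  1.17,  0.  ,  1.32])]
```

```bash
sed -i 's/^SG=1/SG=-1/' h.py; python3 - <<'E'
from h import *
bot.move_gripper(0.0)
bot.reach(push(1.19,.05,.25),ori(1.19))
bot.movel(push(1.19,.05,.06),velocity=.12)
print(bot.get_clock(),bot.get_eef_pos(),bot.get_ft_force(),bot.get_opening())
p,d=bot.capture("side");cv2.imwrite("pics/side1.png",cv2.resize(p[200:320,230:430,::-1],None,fx=4,fy=4,interpolation=cv2.INTER_CUBIC))
E
```

```text
5.0583 [0.43742607 0.11439675 0.06057229] [-0.63809395  0.23441617 -0.96356907] -0.00013461650106313367
```

View pics/side1.png

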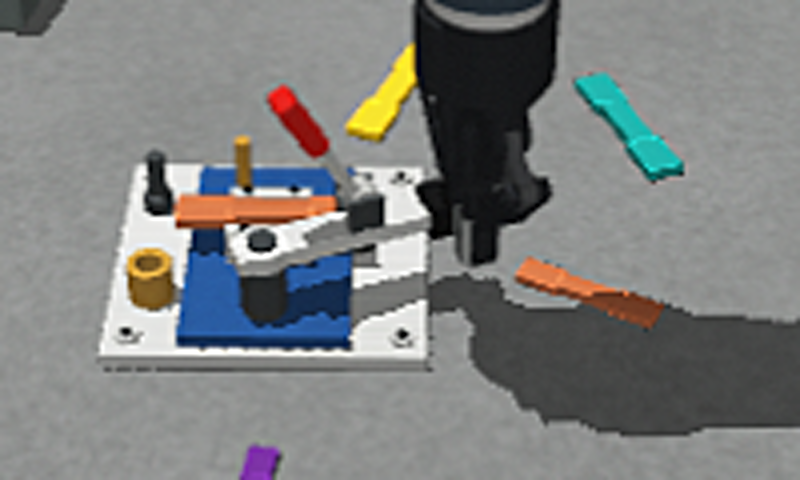

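The fingertip hangs beside the cap at its free-end height, at about (475,260), and the gripper knuckles are above the cap. The lever is up and clear. I sweep the strap closed now.

```bash
python3 - <<'E'
from h import *
bot.movel(push(1.19,.032,.06),velocity=.1)
for a in(1.0,.8,.6,.4,.25,.13):
    bot.movel(push(a,.029,.06),ori(a),velocity=.12)
    print(a,bot.get_clock(),(RF.T@bot.get_ft_force()).round(1))
p,d=bot.capture("top");np.savez("top2.npz",p=p,d=d);cv2.imwrite("pics/top2.png",cv2.resize(p[145:245,240:340,::-1],None,fx=6,fy=6,interpolation=cv2.INTER_CUBIC))
E
```

```text
1.0 5.8 [-0.3 -0.   0.9]
0.8 6.15 [0.1 0.4 0.1]
0.6 6.5 [ 0.6 -0.7 -1.3]
0.4 6.85 [-0.4 -0.1  0.4]
0.25 7.15 [ 0.5 -0.2  0.1]
0.13 7.4167 [-0.7 -0.1  0.5]
```

View pics/top2.png

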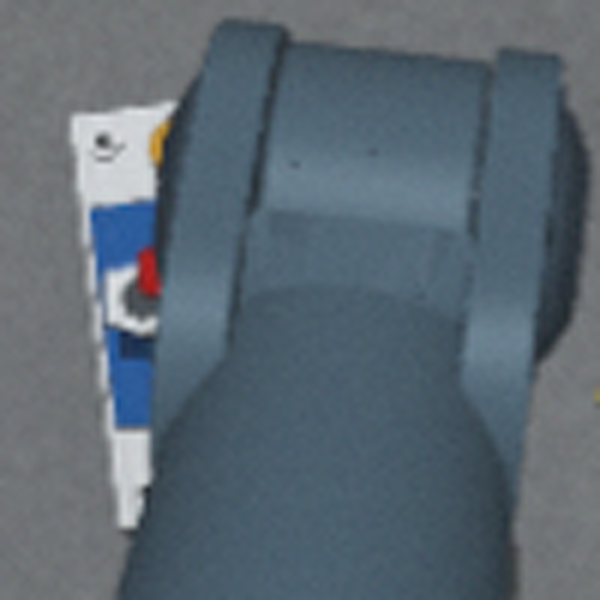

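The arm hides most of the view, but the strap has followed: its pivot end at (140,300) has turned, and the lever tip is at (150,270). I finish the push with force monitoring.

```bash
python3 - <<'E'
from h import *
base=np.mean([RF.T@bot.get_ft_force() for _ in range(5)],0)
bot.movel(push(.05,.029,.06),ori(.05),velocity=.06)
off=.029
for k in range(16):
    bot.movel(push(0,off,.06),ori(0),velocity=.03); bot.wait(.1)
    f=RF.T@bot.get_ft_force(); print(round(off,4),f.round(1),(RF.T@(np.array(bot.get_eef_pos())-F)).round(4))
    if f[0]<-9: break
    off-=.001
bot.wait(.3)
bot.movel(push(0,off+.02,.06),velocity=.1)
bot.movel(push(0,off+.02,.21),velocity=.2)
p,d=bot.capture("side");np.savez("side3.npz",p=p,d=d);cv2.imwrite("pics/side3.png",cv2.resize(p[180:300,230:390,::-1],None,fx=5,fy=5,interpolation=cv2.INTER_CUBIC))
print(bot.get_clock())
E
```

```text
0.029 [ 0.1  0.6 -0.2] [-0.0292 -0.0519  0.06  ]
0.028 [-1.2  0.5  1.1] [-0.0282 -0.052   0.06  ]
0.027 [-5.2 -1.5  3.5] [-0.028  -0.052   0.0599]
0.026 [-7.5 -0.9  5.6] [-0.028  -0.052   0.0598]
0.025 [-9.2 -1.   8.9] [-0.0279 -0.052   0.0597]
11.2167
```

View pics/side3.png

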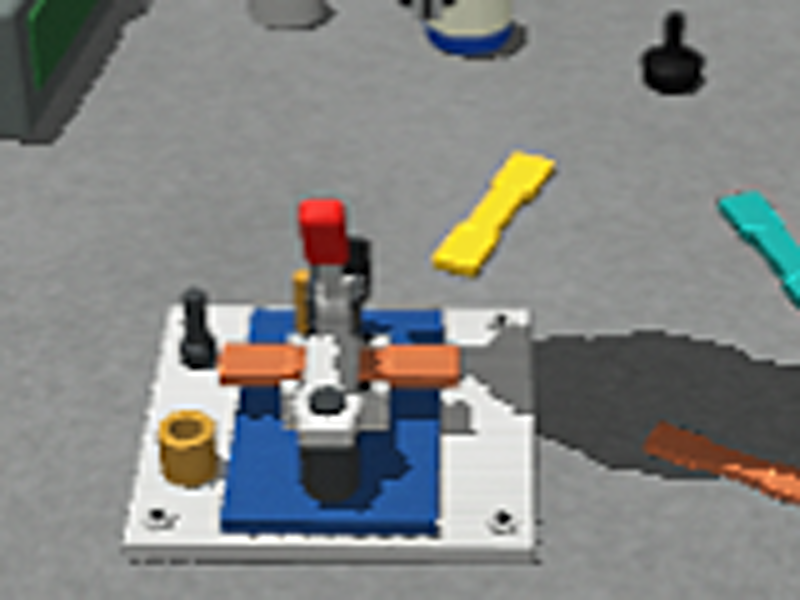

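The strap lies across the coupon against the brass pin at (302,300): the push stopped hard 28 mm from the axis, as expected for closed. The lever is still raised, with the red grip at (323,230). Now the lever.

```bash
cat >> h.py <<'E'
def lev(q,r=.082,w=.011,gap=0):
    th=np.radians(66)-q; n=np.array([-np.sin(th),np.cos(th)])
    c=r*np.array([np.cos(th),np.sin(th)])+(.007+gap)*n
    return W([0,c[0]-w,.084+c[1]])
E
python3 - <<'E'
from h import *
s=lev(0,gap=.02)
bot.movel(W([-.048,-.05,.25]),velocity=.2)
bot.movel([*(W([0,-.05,0])[:2]),.25],velocity=.2)
bot.movel([*s[:2],.25],velocity=.2)
bot.movel(s,velocity=.15)
f0=RF.T@bot.get_ft_force();print(f0.round(1))
for q in np.r_[0:1.11:.1]:
    bot.movel(lev(q),velocity=.05); print(round(q,2),(RF.T@bot.get_ft_force()).round(1))
for k in range(12):
    bot.movel(lev(1.15)-[0,0,.001*(k-1)],velocity=.02); bot.wait(.1)
    f=RF.T@bot.get_ft_force(); print(k,f.round(1),round(bot.get_eef_pos()[2],4))
    if f[2]>20: break
bot.wait(.4)
print(bot.get_clock())
p=np.array(bot.get_eef_pos());bot.movel(p+[0,0,.15],velocity=.12)
bot.movel(W([-.15,-.25,.26]),velocity=.25)
p,d=bot.capture("side");cv2.imwrite("pics/side4.png",cv2.resize(p[180:300,230:390,::-1],None,fx=5,fy=5,interpolation=cv2.INTER_CUBIC))
p,d=bot.capture("top");np.savez("top4.npz",p=p,d=d);cv2.imwrite("pics/top4.png",cv2.resize(p[145:245,240:340,::-1],None,fx=6,fy=6,interpolation=cv2.INTER_CUBIC))
print(bot.get_clock())
E
```

```text
[ 1.   0.9 -0.2]
0.0 [ 0.  -0.3  0.3]
0.1 [0.1 0.6 0.6]
0.2 [0.6 0.1 0.5]
0.3 [ 0.6 -0.3 -0.1]
0.4 [-0.3 -0.3 -1.5]
0.5 [-0.3  0.9  0.4]
0.6 [0.2 0.3 0.3]
0.7 [-0.8 -0.3  0.2]
0.8 [0.6 0.1 0.5]
0.9 [ 0.8  0.7 -0.6]
1.0 [-0.8  0.9 -0. ]
1.1 [0.1 0.2 0.3]
0 [ 0.7  0.3 -0.5] 0.092
1 [-1.5  1.1 -0.4] 0.0912
2 [-1.6  0.9  6.4] 0.0909
3 [-4.6 -0.1 11.7] 0.0908
4 [-5.5 -0.  16.6] 0.0907
5 [-7.6  1.  22.6] 0.0906
19.625
22.7167
```

View pics/side4.png

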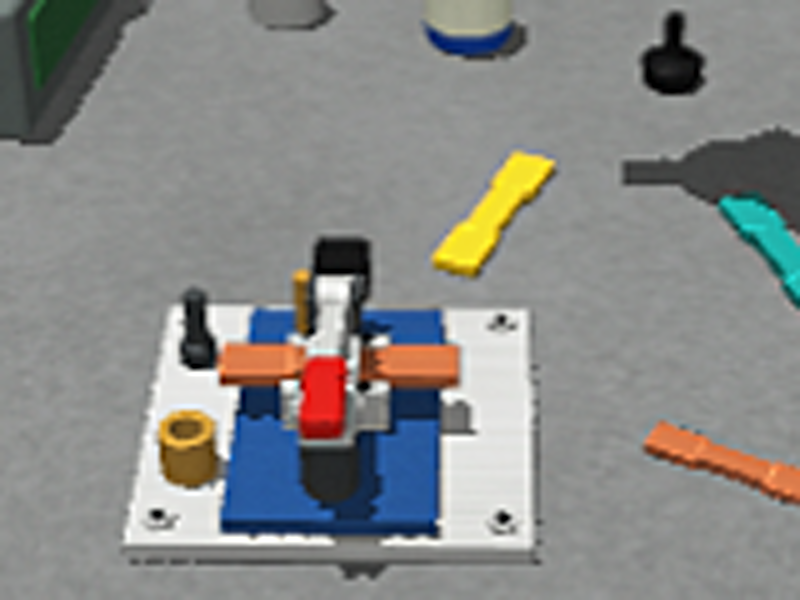

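View pics/top4.png

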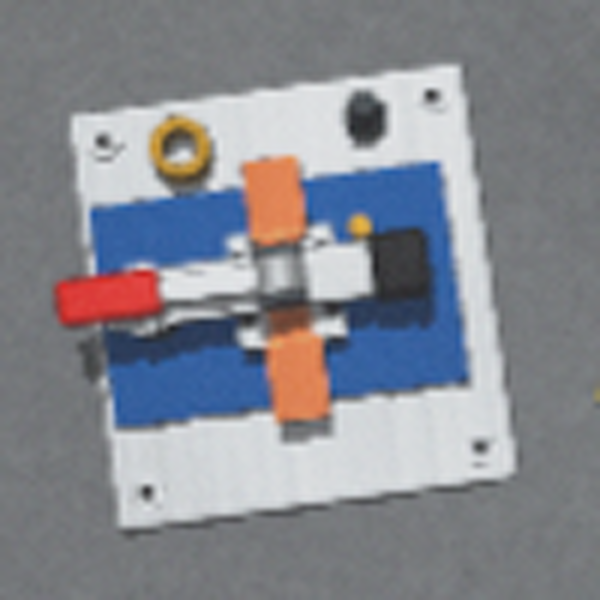

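The strap lies across the coupon against the pin (360,225). The red lever (108,297) is level along the strap towards the pivot, and the coupon and bystanders are unchanged. I make a quick depth check of the grip and then hand in.

```bash
python3 - <<'E'
from h import *
f=np.load("top4.npz");p,d=f["p"],f["d"];c=bot.calibration("top")
v,u=np.mgrid[190:199,251:266];v,u=v.ravel(),u.ravel();k=(p[v,u,0]>150)&(p[v,u,1]<60)&(d[v,u]>0);v,u=v[k],u[k]
P=(pts(c,np.c_[u,v],d[v,u])-F)@RF
a=np.polyfit(P[:,1],P[:,2],1);print(len(u),np.median(P,0).round(4),a,(RF.T@bot.get_ft_force()).round(1))
if abs(np.median(P[:,2])-.091)<.005: print(bot.job_done())
E
```

```text
34 [-0.0028  0.0794  0.0893] [-0.00813323  0.09025951] [ 0.  -0.   0.2]
the job is handed in; nothing more can be done
None
```

The job is handed in with the strap closed against its stop pin and the cam lever fully down: the grip top measured 89 mm against 91 mm nominal, and the coupon and nearby bystanders look unmoved. I had no direct reading of the pad force on the coupon, and the judge returned no verdict.

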